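# Change over to the reserve oxygen valve

### The arm

A 6-joint arm with a two-finger parallel gripper is mounted at the origin on the work surface. World frame = base frame: x ahead of the robot, y to its left, z up, the work surface at z = 0. Lengths are in m, angles in rad, forces in N, time in s.
With the tool pointing down it reaches from about 0.275 to 0.775 m from the base axis. Payload 14.6 kg.
Tool frame: the origin (TCP) lies at the very end of the fingers, on their centre line; the grasp point (between the pads) lies 19 mm behind it; z points along the fingers, y is the line along which they close (so a half turn about z gives the same grasp; the last joint's range is limited). The gripper opens to 85 mm and grips with 20 to 120 N. Pads are 22 mm wide; open, the fingers measure 114 mm over their backs; the gripper's body (76 mm by 85 mm) begins 54 mm behind the grasp point. The pads swing forward as they close: fully open they stand 13 mm farther back than shut.
Start: joints at [1.119, 0.263, -0.048, 1.259, 0, 1.415], TCP at [0.154, 0.502, 0.205] pointing down, gripper open.
Joint ranges: [-2.65, 2.65], [-0.89, 1.7], [-1.18, 1.37], [-2.13, 2.11], [-1.35, 1.29], [-3.14, 3.14]. Speed limits (rad/s): [1.89, 1.89, 2.57, 2.79, 3.14, 3.14].

### API

Orientations are given as a unit quaternion [w, x, y, z].
In Python, from station import ctrl, vision gives the robot as it stands. The module is installed in compiled form; this text tells all that it offers. Calls block until the motion is done:
- ctrl.reach(position, orientation): joint-space move of the TCP to a pose.
- ctrl.move_straight(position, attitude=None, velocity=0.15, f_stop=None): straight line of the TCP; attitude=None keeps the orientation; velocity is the mean speed in m/s. With f_stop (N) it stops when the force on the tool has changed by that much, and returns True; else False.
- ctrl.movej(angles): joint-space move.
- ctrl.move_gripper(opening, grip_force=None): finger opening in m; grip_force is the grip in N (None keeps the last); returns when the fingers have stopped.
- ctrl.sleep(seconds).
- ctrl.ik(position, orientation): joint angles nearest the present ones, or None.
- vision.snapshot(name): name is "scene" or "side" or "wrist"; returns a dict with "image" (480x640x3 uint8, red, green, blue), "fx", "fy", "cx", "cy" (pixels), "R" (3x3) and "t" (3): a world point X has camera coordinates R X + t. Camera axes: x right, y down, z forward; pixel columns grow to the right and rows downward; lengths in m; the calibration is good to about 2 mm. A picture is of the moment at which its call begins. There is no depth.
A pose or a line that the arm cannot do raises ctrl.MotionError and nothing moves.
- ctrl.job_done(): hands the job in; it is judged then, once.
Readings, each from a call of its own:
- ctrl.current_clock(): time.
- ctrl.current_q(): joint angles.
- ctrl.current_joint_velocities(): joint speeds.
- ctrl.current_effort(): joint torques, N m.
- ctrl.current_position(): TCP position.
- ctrl.current_tool_rot(): TCP orientation.
- ctrl.current_force(): force on the tool from outside, world axes, zero at the start.
- ctrl.current_moment(): the same for the moment, N m.
- ctrl.current_finger_gap(): finger opening in m.
- ctrl.current_grip_force(): force on a finger pad.
Only numpy, scipy, OpenCV 4.12 (cv2) and the standard library are available. Lean on these libraries where they do the work, as an engineer would, in place of code of your own. Each camera call takes 0.05 s, during which the arm holds its last target. There are 200 camera calls.

### The job

The oxygen cylinder on the red valve is running out: change over to the green reserve valve without a break in the supply. First stand the amber jar that blocks the green lever upright on the round blue coaster; then turn the green dial until it clicks into the same setting that the red one has now (one dot or two dots), and only then turn the red dial all the way back to off. Leave the blue air valve and the other things on the trolley as they are, and do not tip the jar.

Things in the scene. Friction and masses are not known exactly. Their poses are not given: they have to be found in the camera images.
- reserve (a joint): green dial (reserve cylinder), at off at the start. Angle in rad, growing anticlockwise seen from above. Click-stops: 0 = off (red dot), 0.9 = low (one black dot), 1.8 = high (two dots); hard stops at -0.06 and 1.86. A spring detent resists with 4 to 7 N at the post; past its crest (near 0.45 and 1.35) the dial snaps on by itself into the next stop and stays.
- reserve_axis (a point): point on the vertical axis of the dial, 70 mm above the table (the lever's top); the housing is round, white, 100 mm across and 45 mm high, fixed to the table, with a brass stub at the back, reaching 67 mm from the axis; the dial on it is 68 mm across (green dial)
- reserve_post (a point): green dial's upright round steel post on the dial's radial lever, 12 mm thick, its centre 80 mm from the dial's axis, from 70 to 111 mm above the table; the point lies on its centre line, 92 mm above the table; x points outwards along the lever. The lever is 14 mm wide, its top 70 mm above the table, its end 88 mm from the axis. It can be pushed by the post from either side.
- running (a joint): red dial (the cylinder that runs out), at low or high at the start; same angles, stops and clicks as the green one
- running_axis (a point): point on the vertical axis of the dial, 70 mm above the table (the lever's top); the housing is round, white, 100 mm across and 45 mm high, fixed to the table, with a brass stub at the back, reaching 67 mm from the axis; the dial on it is 68 mm across (red dial)
- running_post (a point): red dial's upright round steel post on the dial's radial lever, 12 mm thick, its centre 80 mm from the dial's axis, from 70 to 111 mm above the table; the point lies on its centre line, 92 mm above the table; x points outwards along the lever. The lever is 14 mm wide, its top 70 mm above the table, its end 88 mm from the axis. It can be pushed by the post from either side.
- air (a joint): blue dial (air), to be left alone, at any of its three settings; same angles and stops as the green one
- air_axis (a point): point on the vertical axis of the dial, 70 mm above the table (the lever's top); the housing is round, white, 100 mm across and 45 mm high, fixed to the table, with a brass stub at the back, reaching 67 mm from the axis; the dial on it is 68 mm across (blue dial)
- air_post (a point): blue dial's post, built like the green one's
- jar_mid (a point): amber jar with white lid, 50 mm in diameter, 140 mm high, about 0.3 kg, standing in the sweep of the green lever; the point is its centre, 70 mm above its foot, z up along the jar
- coaster_top (a point): round blue coaster fixed to the table, 100 mm across, 4 mm thick; the point is the centre of its top face
- bowl_c (a point): open steel bowl, 100 mm across, 40 mm high (bystander); point at its centre, half-way up
- cup_c (a point): small steel cup, 56 mm across, 50 mm high (bystander); point at its centre, half-way up
- tape_c (a point): white roll of tape lying flat, 60 mm across, 25 mm high (bystander); point at its centre, half-way up
- saline_c (a point): clear bottle with blue cap, 68 mm across, 190 mm high (bystander); point at its centre, half-way up
- drops_c (a point): small white jar with green lid, 40 mm across, 80 mm high (bystander); point at its centre, half-way up

How it is judged:
By the outcome, as a careful person would: the job done as asked, in the order asked, and still so for the second after the job is handed in, with the robot touching nothing.
It also fails if it takes over 72 s, if anything falls off the work surface, if the arm or the gripper's body presses on something with over 40 N, if the wrist force passes 120 N, or if a joint passes its speed limit or range.

## Working session

There is one attempt and no reset: what is moved stays moved. The work goes in short steps, each a Python script; the robot and the scene stay as the last script left them, time stands still between calls to the robot, and variables do not carry over. Pictures are saved under pics/ and viewed, at most 10 in all, crops included, and the job is handed in when it is done.

```bash
mkdir -p pics; cat > h.py <<'E'
import numpy as np, cv2, pickle
from station import ctrl, vision
def snap(n,f):
    s=vision.snapshot(n); cv2.imwrite(f'pics/{f}.png',cv2.cvtColor(s['image'],cv2.COLOR_RGB2BGR)); pickle.dump(s,open(f'pics/{f}.pkl','wb')); return s
def ray(s,u,v,z):
    R=np.array(s['R']);t=np.array(s['t']);c=-R.T@t
    d=R.T@np.array([(u-s['cx'])/s['fx'],(v-s['cy'])/s['fy'],1]); return c+d*(z-c[2])/d[2]
def proj(s,X):
    p=np.array(s['R'])@np.array(X)+np.array(s['t']); return np.array([s['fx']*p[0]/p[2]+s['cx'],s['fy']*p[1]/p[2]+s['cy']])
def load(f): return pickle.load(open(f'pics/{f}.pkl','rb'))
E
python3 - <<'E'
from h import *
for n in("scene","side"):
    s=snap(n,n+'0'); print(n,-np.array(s['R']).T@s['t'])
E
```

```text
scene [1.17042164 0.80508586 0.92300492]
side [0.30793264 0.78676855 0.79807233]
```

View pics/scene0.png

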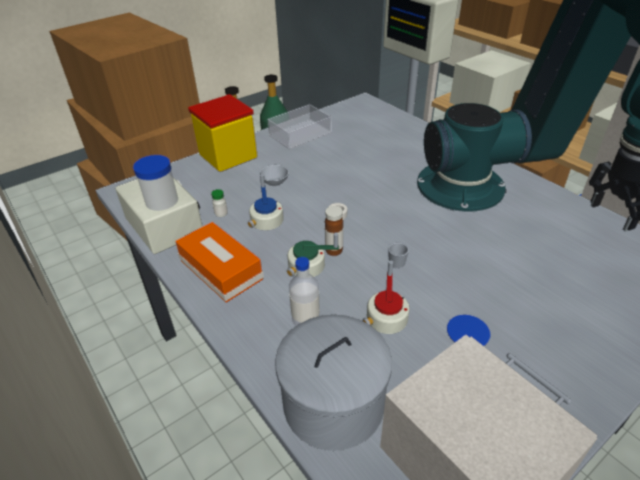

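View pics/side0.png

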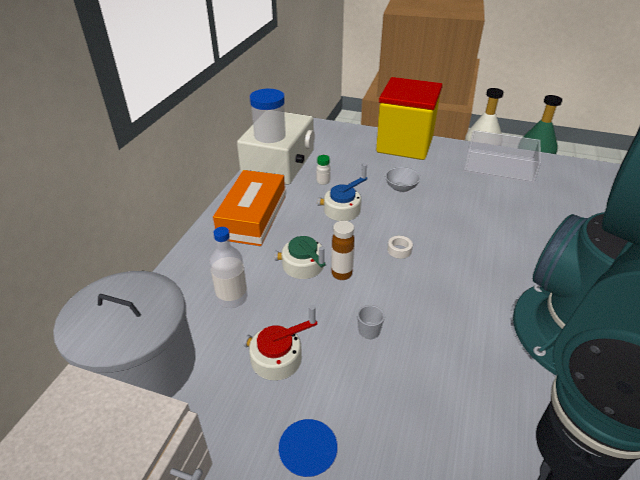

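```bash
python3 - <<'E'
from h import *
a=cv2.imread('pics/side0.png');b=cv2.imread('pics/scene0.png')
def c(i,x,y): return cv2.resize(i[y:y+75,x:x+100],(400,300),interpolation=cv2.INTER_CUBIC)
cv2.imwrite('pics/m1.png',np.vstack([np.hstack([c(a,240,305),c(a,270,215)]),np.hstack([c(b,345,265),c(b,275,200)])]))
s=load('side0');r=load('scene0')
for n,p,z in [('red',(275,340),.062),('redhous',(275,347),.045),('redpost top',(312,309),.111),('green',(302,245),.062),('coaster',(308,447),.004),('jar lid',(343,229),.14),('saline cap',(221,233),.19),('cup',(370,312),.05),('tape',(400,243),.025),('blue',(343,194),.062)]:
    print(n,ray(s,*p,z).round(3))
for n,p,z in [('red',(389,302),.062),('redpost top',(390,263),.111),('green',(305,250),.062),('coaster',(468,331),.004),('jar lid',(336,211),.14),('saline',(302,264),.19),('cup',(398,250),.05)]:
    print(n,ray(r,*p,z).round(3))
E
```

```text
red [0.572 0.265 0.062]
redhous [0.571 0.268 0.045]
redpost top [0.516 0.211 0.111]
green [ 0.617 -0.008  0.062]
coaster [0.454 0.413 0.004]
jar lid [ 0.519 -0.     0.14 ]
saline cap [0.726 0.147 0.19 ]
cup [0.421 0.13  0.05 ]
tape [ 0.41  -0.13   0.025]
blue [ 0.586 -0.233  0.062]
red [0.58  0.27  0.062]
redpost top [0.525 0.21  0.111]
green [ 0.625 -0.001  0.062]
coaster [0.459 0.415 0.004]
jar lid [ 0.52  -0.002  0.14 ]
saline [0.738 0.151 0.19 ]
cup [0.425 0.142 0.05 ]
```

View pics/m1.png

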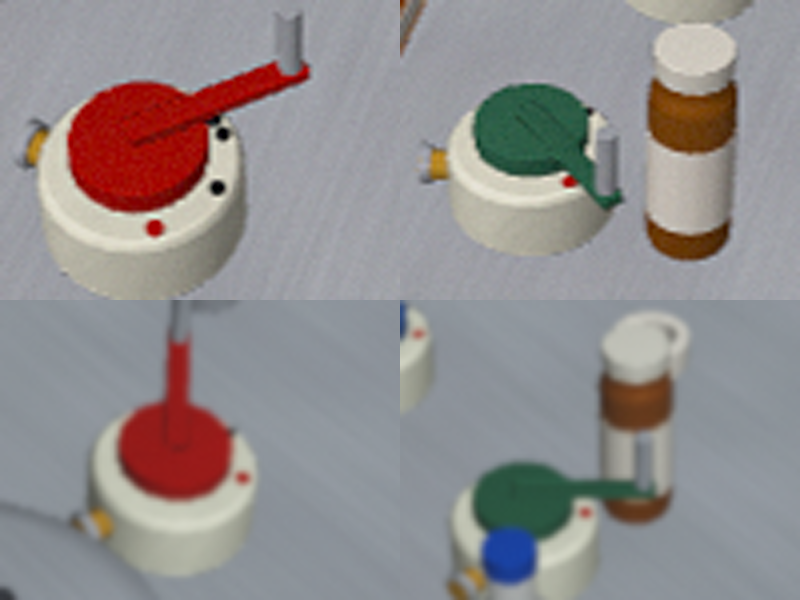

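```bash
python3 - <<'E'
from h import *
s=load('side0');r=load('scene0')
def S(ox,oy,x,y,z): return ray(s,ox+x/4,oy+y/4,z)
def W(ox,oy,x,y,z): return ray(r,ox+x/4,oy+y/4,z)
def az(n,p,c): d=p[:2]-c; print(n,p[:2].round(4),'r',np.hypot(*d).round(4),'az',np.arctan2(d[1],d[0]).round(3))
c=(S(240,305,140,140,.06)[:2]+W(345,265,177,448,.06)[:2])/2; print('red axis',c)
for p,n in [((154,228),'R'),((217,187),'1'),((222,134),'2'),((215,118),'2')]: az(n,S(240,305,*p,.045),c)
az('postbase',S(240,305,290,70,.070),c); az('posttop',S(240,305,289,14,.111),c)
az('stub',S(240,305,38,145,.03),c)
az('R w',W(345,265,243,478,.045-0) if 0 else W(345,265,243,178,.045),c)
g=(S(270,215,130,128,.06)[:2]+W(275,200,125,200,.06)[:2])/2; 
S2=lambda x,y,z:S(270,215,x,y,z); W2=lambda x,y,z:W(275,200,x,y,z)
print(S2(130,125,.06),W2(122,195,.06))
g=(S2(130,125,.06)[:2]+W2(122,195,.06)[:2])/2; print('green',g)
az('R',S2(170,181,.045),g); az('Rw',W2(186,212,.045),g);az('1',S2(190,113,.045),g)
az('postbase',S2(208,193,.07),g);az('posttop',S2(204,133,.111),g);az('posttopw',W2(245,135,.111),g);az('postbw',W2(248,190,.07),g)
az('jar top',S2(296,42,.14),g);az('jar topw',W2(240,43,.14),g)
c=(S(240,305,140,140,.06)[:2]+W(345,265,177,148,.06)[:2])/2; print('red axis',c, S(240,305,140,140,.06),W(345,265,177,148,.06))
for p,n in [((154,228),'R'),((217,187),'1'),((222,134),'2'),((215,118),'2')]: az(n,S(240,305,*p,.045),c)
az('postbase',S(240,305,290,70,.070),c); az('posttop',S(240,305,289,14,.111),c)
az('stub',S(240,305,38,145,.03),c); az('Rw',W(345,265,243,178,.045),c)
E
```

```text
red axis [0.64588239 0.34021245]
R [0.5523 0.2974] r 0.1029 az -2.712
1 [0.5329 0.2666] r 0.1348 az -2.564
2 [0.5417 0.2367] r 0.1468 az -2.36
2 [0.5484 0.2287] r 0.1481 az -2.289
postbase [0.5165 0.2086] r 0.1845 az -2.347
posttop [0.5163 0.2094] r 0.1841 az -2.352
stub [0.6293 0.2607] r 0.0813 az -1.777
R w [0.5541 0.3005] r 0.1 az -2.734
[ 0.6155035  -0.00599576  0.06      ] [ 0.61961012 -0.00652062  0.06      ]
green [ 0.61755681 -0.00625819]
R [0.5836 0.0163] r 0.0408 az 2.556
Rw [0.587  0.0199] r 0.0403 az 2.434
1 [ 0.5918 -0.0435] r 0.0453 az -2.175
postbase [0.5516 0.0444] r 0.0831 az 2.487
posttop [0.5546 0.0424] r 0.0796 az 2.483
posttopw [0.5561 0.0441] r 0.0795 az 2.456
postbw [0.5589 0.0506] r 0.0817 az 2.372
jar top [ 0.5207 -0.0125] r 0.0971 az -3.077
jar topw [ 0.5212 -0.0044] r 0.0964 az 3.122
red axis [0.5752516  0.26596398] [0.5723951  0.26326389 0.06      ] [0.57810811 0.26866407 0.06      ]
R [0.5523 0.2974] r 0.0389 az 2.202
1 [0.5329 0.2666] r 0.0423 az 3.127
2 [0.5417 0.2367] r 0.0445 az -2.425
2 [0.5484 0.2287] r 0.046 az -2.196
postbase [0.5165 0.2086] r 0.0821 az -2.368
posttop [0.5163 0.2094] r 0.0817 az -2.377
stub [0.6293 0.2607] r 0.0543 az -0.098
Rw [0.5541 0.3005] r 0.0406 az 2.121
```

```bash
cat >> h.py <<'E'
from scipy.spatial.transform import Rotation as Ro
def q(a):
    M=np.array([[-np.sin(a),np.cos(a),0],[np.cos(a),np.sin(a),0],[0,0,-1]]).T
    y=M[:,1]; x=M[:,0]; M=np.column_stack([[-np.sin(a),np.cos(a),0],[np.cos(a),np.sin(a),0],[0,0,-1]])
    o=Ro.from_matrix(M).as_quat(); return [o[3],o[0],o[1],o[2]]
G=np.array([.6176,-.0063]); Rd=np.array([.5753,.266]); gz=2.46; rz=2.11
def post(c,az,z=.08,r=.08): return [c[0]+r*np.cos(az),c[1]+r*np.sin(az),z]
E
python3 - <<'E'
from h import *
def j(p,a):
    k=ctrl.ik(p,q(a)); return None if k is None else np.round(k,2)
for h in(0,np.pi):
    print('h',h); print(j([.521,-.0085,.086],2.56+h),j([.521,-.0085,.25],2.56+h))
    for a in (2.56,2.9,3.4): print('c',j([.4565,.414,.25],a+h),j([.4565,.414,.09],a+h))
    for t in(0,.9,1.8): print('g',j(post(G,gz+t),gz+t+np.pi/2+h),'r',j(post(Rd,rz+t),rz+t+np.pi/2+h),j(post(Rd,rz+t,.17),rz+t+np.pi/2+h))
E
```

```text
h 0
[-0.17  0.32 -0.3   0.95  0.   -1.16] [-0.17  0.25  0.05  1.37  0.   -1.16]
c [ 0.6   0.42  0.31  1.46  0.   -0.38] [ 0.6   0.47 -0.04  1.06  0.   -0.38]
c [ 0.6   0.42  0.31  1.46  0.   -0.72] [ 0.6   0.47 -0.04  1.06  0.   -0.72]
c [ 0.6   0.42  0.31  1.46  0.   -1.22] [ 0.6   0.47 -0.04  1.06  0.   -1.22]
g [-0.07  0.38 -0.22  0.97  0.   -2.53] r [ 0.43  0.5  -0.02  1.05  0.   -1.68] [ 0.43  0.46  0.16  1.27  0.   -1.68]
g [-0.19  0.36 -0.26  0.95  0.    2.73] r [ 0.37  0.4  -0.19  0.98  0.   -2.64] [ 0.37  0.35 -0.02  1.2   0.   -2.64]
g [-0.27  0.43 -0.14  1.    0.    1.75] r [ 0.24  0.39 -0.21  0.97  0.    2.61] [ 0.24  0.33 -0.04  1.2   0.    2.61]
h 3.141592653589793
[-0.17  0.32 -0.3   0.95  0.    1.98] [-0.17  0.25  0.05  1.37  0.    1.98]
c [0.6  0.42 0.31 1.46 0.   2.76] [ 0.6   0.47 -0.04  1.06  0.    2.76]
c [0.6  0.42 0.31 1.46 0.   2.42] [ 0.6   0.47 -0.04  1.06  0.    2.42]
c [0.6  0.42 0.31 1.46 0.   1.92] [ 0.6   0.47 -0.04  1.06  0.    1.92]
g [-0.07  0.38 -0.22  0.97  0.    0.61] r [ 0.43  0.5  -0.02  1.05  0.    1.46] [0.43 0.46 0.16 1.27 0.   1.46]
g [-0.19  0.36 -0.26  0.95  0.   -0.41] r [ 0.37  0.4  -0.19  0.98  0.    0.5 ] [ 0.37  0.35 -0.02  1.2   0.    0.5 ]
g [-0.27  0.43 -0.14  1.    0.   -1.39] r [ 0.24  0.39 -0.21  0.97  0.   -0.53] [ 0.24  0.33 -0.04  1.2   0.   -0.53]
```

```bash
python3 - <<'E'
from h import *
a=2.56+np.pi
ctrl.reach([.521,-.0085,.26],q(a)); snap('wrist','w1')
print(ctrl.move_straight([.521,-.0085,.086],velocity=.12,f_stop=8), ctrl.current_position())
ctrl.move_gripper(.03,50); print(ctrl.current_finger_gap(),ctrl.current_grip_force(),ctrl.current_clock())
snap('side','s1')
x=np.hstack([cv2.imread('pics/w1.png'),cv2.imread('pics/s1.png')]);cv2.imwrite('pics/m2.png',cv2.resize(x,(800,300),interpolation=cv2.INTER_AREA))
E
```

```text
False [ 0.52133661 -0.00853459  0.08650739]
0.04327117618656269 50.39008119085338 4.475
```

View pics/m2.png

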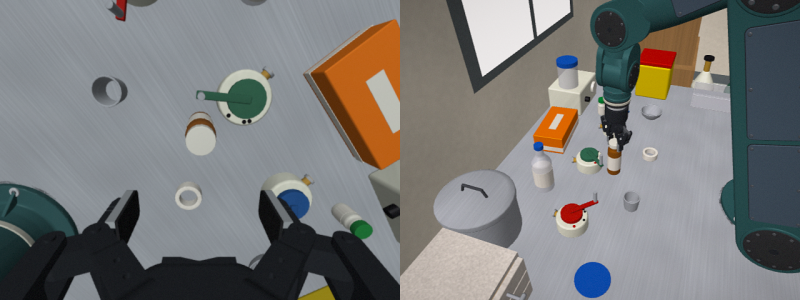

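```bash
python3 - <<'E'
from h import *
w=load('w1'); print(proj(w,[.521,-.0085,.14])*400/640, proj(w,[.521,-.0085,0])*400/640)
s=load('s1'); print(proj(s,[.521,-.0085,.105]))
x=cv2.imread('pics/s1.png')[190:290,290:390]; y=cv2.imread('pics/w1.png')[170:270,270:370]
cv2.imwrite('pics/m3.png',cv2.resize(np.hstack([x,y]),(800,400),interpolation=cv2.INTER_CUBIC))
E
```

```text
[199.2701558  140.80834753] [199.18169681 122.72701334]
[342.82944609 239.0155199 ]
```

View pics/m3.png

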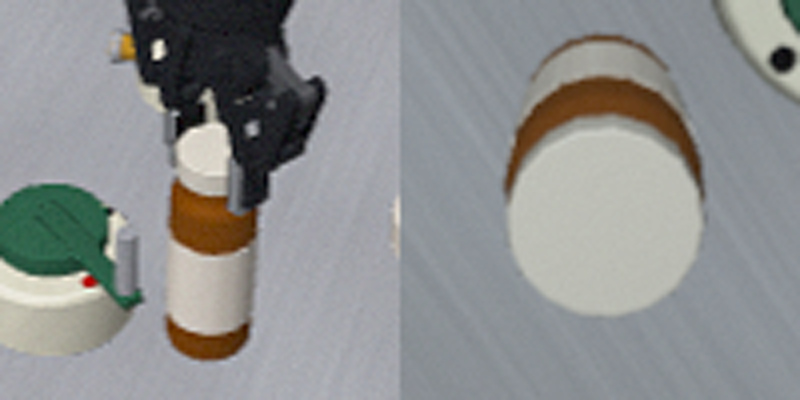

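```bash
python3 - <<'E'
from h import *
ctrl.move_gripper(.075)
print(ctrl.move_straight([.521,-.0085,.075],velocity=.05,f_stop=6), ctrl.current_position())
ctrl.move_gripper(.03,50); print(ctrl.current_finger_gap(),ctrl.current_grip_force())
z=ctrl.current_position()[2]; f0=ctrl.current_force()
ctrl.move_straight([.521,-.0085,z+.03],velocity=.08); print(ctrl.current_finger_gap(),ctrl.current_force()-np.array(f0))
snap('side','s2')
x=cv2.imread('pics/s2.png')[160:310,270:420];cv2.imwrite('pics/m4.png',cv2.resize(x,(450,450),interpolation=cv2.INTER_CUBIC))
print(ctrl.current_clock())
E
```

```text
False [ 0.52063942 -0.0084436   0.07455072]
0.04671900946112902 50.10741283746029
0.046688833618486136 [-1.02374246e-02 -4.59614551e-01 -1.14329110e+01]
6.275
```

View pics/m4.png

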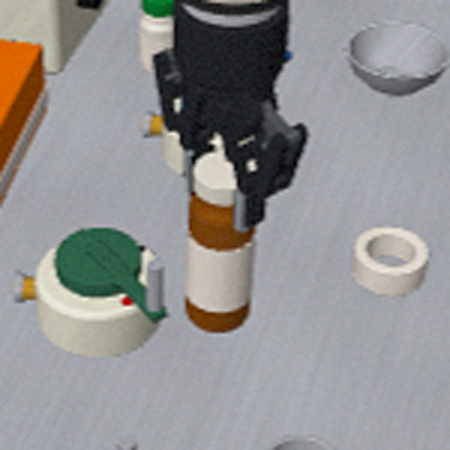

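```bash
python3 - <<'E'
from h import *
a=2.56+np.pi; C=[.4565,.414]
ctrl.move_straight([.521,-.0085,.235],velocity=.2)
ctrl.move_straight([*C,.235],q(a+.5),velocity=.18)
ctrl.move_straight([*C,.10],velocity=.12); ctrl.sleep(.3); print(ctrl.current_force())
print(ctrl.move_straight([*C,.074],velocity=.02,f_stop=4),ctrl.current_position(),ctrl.current_force(),ctrl.current_finger_gap(),ctrl.current_clock())
snap('side','s3');x=cv2.imread('pics/s3.png')[330:480,230:430];cv2.imwrite('pics/m5.png',cv2.resize(x,(600,450),interpolation=cv2.INTER_CUBIC))
E
```

```text
[-1.6133814   0.10487831 -3.45726786]
True [0.45667937 0.41414324 0.07970281] [-0.22844956 -0.49667224  6.18177178] 0.04686055731463511 12.125
```

View pics/m5.png

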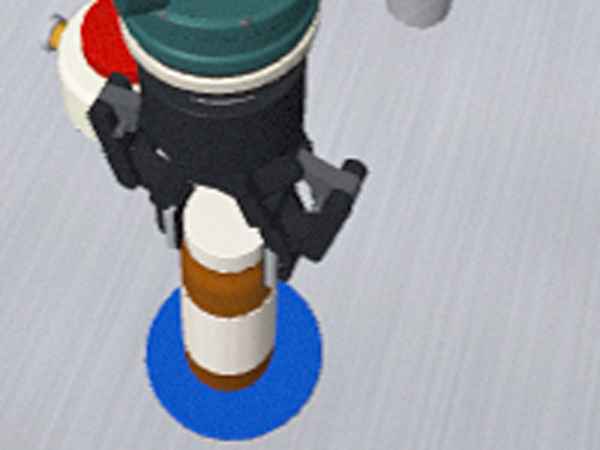

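```bash
cat >> h.py <<'E'
def arc(c,z0,t0,t1,z=.076,n=9,v=.08):
    for t in np.linspace(t0,t1,n)[1:]:
        ctrl.move_straight(post(c,z0+t,z),q(z0+t-np.pi/2),velocity=v)
E
python3 - <<'E'
from h import *
p=ctrl.current_position()
ctrl.move_gripper(.08); ctrl.sleep(.2)
ctrl.move_straight([p[0],p[1],.235],velocity=.15)
ctrl.reach(post(G,gz,.20),q(gz-np.pi/2)); ctrl.move_gripper(.036)
w=snap('wrist','w2'); cv2.imwrite('pics/s4.png',vision.snapshot('side')['image'][...,::-1])
x=np.hstack([cv2.imread('pics/w2.png'),cv2.imread('pics/s4.png')]);cv2.imwrite('pics/m6.png',cv2.resize(x,(800,300),interpolation=cv2.INTER_AREA))
print(proj(w,post(G,gz,.111))*.625,proj(w,[*G,.07])*.625,ctrl.current_clock())
E
```

```text
[199.38341682 147.48751075] [199.2975189  187.55975713] 16.0417
```

View pics/m6.png

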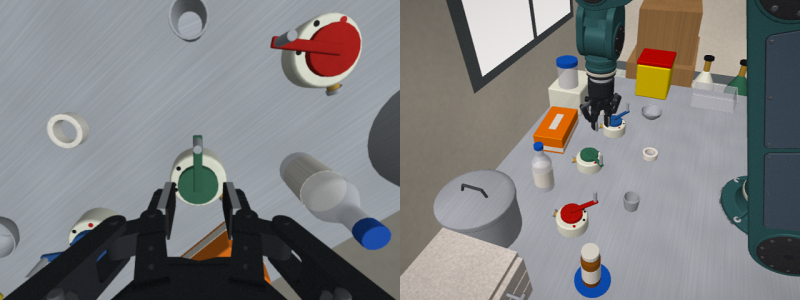

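```bash
python3 - <<'E'
from h import *
print(ctrl.move_straight(post(G,gz,.076),velocity=.1,f_stop=5),ctrl.current_position())
ctrl.move_gripper(.024); print(ctrl.current_finger_gap(),ctrl.current_grip_force())
for t in np.linspace(0,1.8,11)[1:]:
    arc(G,gz,t-.18,t,n=2,v=.06); print(round(t,2),np.round(ctrl.current_force(),1))
ctrl.move_gripper(.040); print(np.round(ctrl.current_force(),1))
ctrl.move_straight(post(G,gz+1.8,.22),velocity=.12)
w=snap('wrist','w3');x=w['image'][...,::-1][150:400,170:470];cv2.imwrite('pics/m7.png',cv2.resize(x,(600,500)))
for t in (1.7,1.8,1.9): print((proj(w,post(G,gz+t,.111))-[170,150])*2)
print((proj(w,[*G,.07])-[170,150])*2,ctrl.current_clock())
E
```

```text
False [0.55583689 0.04407524 0.07650989]
0.024088467912526276 0.0
0.18 [ 3.1  2.8 -0.4]
0.36 [-0.1  1.7  2. ]
0.54 [-0.8  0.3 -0.7]
0.72 [ 0.8 -3.2 -0.6]
0.9 [ 0.5  0.1 -0.4]
1.08 [-1.7  4.7  0.2]
1.26 [-2.7  2.   0.1]
1.44 [-0.3  0.6 -0.3]
1.62 [ 5.3 -1.1  0.2]
1.8 [-0.3  0.3 -0.1]
[-0.4  0.1  0.2]
[313.27215836 160.95765704]
[294.81707153 160.09242594]
[276.36307413 161.00051081]
[295.04037693 283.57609781] 23.325
```

View pics/m7.png

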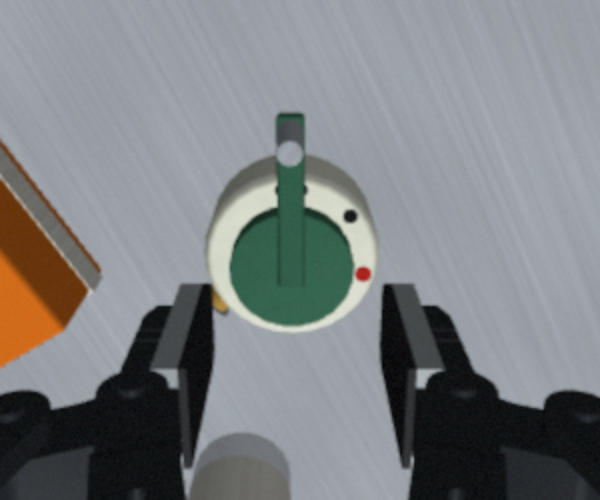

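```bash
python3 - <<'E'
from h import *
ctrl.reach(post(Rd,rz+1.8,.21),q(rz+1.8-np.pi/2)); ctrl.move_gripper(.038)
w=snap('wrist','w4')
b=ctrl.move_straight(post(Rd,rz+1.8,.076),velocity=.1,f_stop=5);print(b,ctrl.current_position())
if not b:
    ctrl.move_gripper(.024); print(ctrl.current_finger_gap(),ctrl.current_grip_force())
    for t in np.linspace(1.8,0,11)[1:]:
        arc(Rd,rz,t+.18,t,n=2,v=.06); print(round(t,2),np.round(ctrl.current_force(),1))
    ctrl.move_gripper(.040); print(np.round(ctrl.current_force(),1))
    ctrl.move_straight(post(Rd,rz,.22),velocity=.12)
w=snap('wrist','w5');x=w['image'][...,::-1][150:400,170:470];y=vision.snapshot('side')['image'][...,::-1]
cv2.imwrite('pics/m8.png',np.hstack([cv2.resize(x,(360,300)),cv2.resize(y,(400,300))]))
print(ctrl.current_clock())
E
```

```text
False [0.51807426 0.21050543 0.07648312]
0.023810450328526002 0.0
1.62 [ 3.6 -1.4  1. ]
1.44 [ 0.6 -0.9  1.2]
1.26 [-0.5  3.  -0.2]
1.08 [ 0.6  4.2 -1.4]
0.9 [-0.5 -0.6 -0. ]
0.72 [ 0.6 -4.2  1.4]
0.54 [ 0.7 -1.8  0.4]
0.36 [ 1.6  0.6 -1. ]
0.18 [ 4.6  2.1 -1. ]
0.0 [-0.3  0.5  0.2]
[-0.1 -0.  -0.2]
32.175
```

View pics/m8.png

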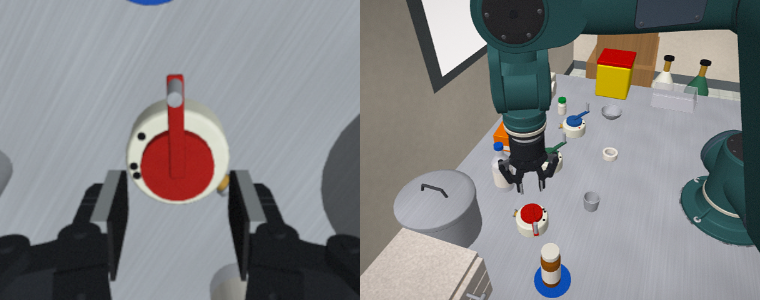

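```bash
python3 -c "
from h import *
print(ctrl.job_done())"
```

```text
the job is handed in; nothing more can be done
None
```

The changeover is done and handed in at about 32 s: the amber jar stands upright on the blue coaster, the green dial clicked to high (two dots, matching red), and only then was the red dial turned back to off; the last camera views confirm all three, and the arm was clear of everything.

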